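# Vial warmer one click up, then start

## Robot

A 6-joint arm with a two-finger parallel gripper is mounted at the origin on a cart in front of the work surface, level with it; the furniture and walls round the work are solid. World frame = base frame: x ahead of the robot, y to its left, z up, the work surface at z = 0. Lengths are in m, angles in rad, forces in N, time in s.
With the tool pointing down it reaches from about 0.35 to 0.85 m from the base axis. Payload 8.1 kg.
Tool frame: the origin (TCP) lies on the centre line of the jaws, within the pads' length; the fingertips stand 17 mm ahead of it and the grasp point (between the pads) lies 2 mm behind it; z points along the fingers, y is the line along which they close (so a half turn about z gives the same grasp; the last joint's range is limited). The gripper opens to 93 mm and grips with 3 to 60 N. Pads are 15 mm wide; open, the fingers measure 128 mm over their backs; the gripper's body (75 mm by 188 mm) begins 65 mm behind the grasp point.
Start: joints at [1.082, 0.13, 1.488, -0, 1.523, -0.085], TCP at [0.236, 0.552, 0.236] pointing down, gripper open.
Joint ranges: [-2.96, 2.96], [-0.89, 2.26], [0.02, 2.5], [-1.34, 4.48], [0, 2.73], [-2.66, 2.66]. Speed limits (rad/s): [2.39, 2.39, 2.79, 3.14, 3.14, 3.14].

## Interface

Orientations are given as a rotation vector (axis times angle).
In Python, from plant import status, eyes, robot gives the robot as it stands. The module is installed in compiled form; this text tells all that it offers.
- The arm moves only by the tool servo_tool, never from a script. Its argument "plan" is text: rows parted by semicolons, each of 4 numbers parted by spaces: the shift along the tool's x, y, z in m, then the turn about the tool's z in degrees. A call has 1 to 12 rows; each row is the pose to reach, as a shift and turn from the pose commanded when the call began, along the tool's axes at that moment; what a row does not reach only later rows make up. A row lasts 1/12 s, in which the tool goes at most 41.7 mm and 7.16 degrees, less where a joint would pass 70% of its speed; a pose out of reach is approached as far as the arm can. A call with a gripper value outside its range is refused whole. "grip" is the closure, from -1 (fully open) to 1 (shut), set as the call begins (left out, the last holds). The fingers move at their own pace and stop on an object; "grip_force" is the grip in N (left out, the last holds). Time passes only in rows, so rows that repeat a pose let the fingers close. It gives the time, the measured TCP pose, the force, the opening and the grip force at its end, in the units of the state.
- status.read_state(): the state, without advancing time (a new reading comes with each control period).
- eyes.read_camera(name): name is "side" or "top"; returns a dict with "image" (400x640x3 uint8, blue, green, red), "fovy" (degrees; the focal length in pixels is half the picture's height over the tangent of half this angle, whatever the lens; pixels are square), "cx", "cy" (the principal point, pixels), "k1" (the pictures are not rectified: a ray, as slopes to the right and down, at radius r is drawn at 1 + k1 r^2 times it, then the intrinsics apply), "world_from_camera" (4x4, takes a point from camera to world coordinates). Camera axes: x right, y down, z forward; pixel columns grow to the right and rows downward; lengths in m; the calibration is good to about 2 mm. A picture is of the moment at which its call begins. There is no depth.
- robot.close_job(): hands the job in; it is judged then, once.
The state is a dict: "t": time; "q": joint angles; "dq": joint speeds; "joint_torque": joint torques, N m; "tool_pos": TCP position; "orientation": TCP orientation; "force": force on the tool from outside, world axes, zero at the start; "wrist_torque": the same for the moment, N m; "opening": finger opening in m; "gripper_force": force on a finger pad.
Only numpy, scipy, OpenCV 4.12 (cv2) and the standard library are available. Lean on these libraries where they do the work, as an engineer would, in place of code of your own. Each camera call takes 0.05 s, during which the arm holds its last target. There are 200 camera calls.

## Task

Turn the vial warmer's knurled dial clockwise (seen from above) by exactly one click, so that it rests in the next detent; only after that press the start key fully down and let it come up again. The dial is too wide to grip: drag it round with a fingertip. Leave the vials, the plaster roll and the marker where they are.

Things in the scene. Friction and masses are not known exactly. Their poses are not given: they have to be found in the camera images.
- warmer: vial warmer, low white desk unit fixed to the table, 220 (x) x 240 (y) x 45 mm high; origin at the centre of its underside; -x is its front (to the robot), +y its left. On its flat top: dial (axis at x -35, y +45 mm), start key (x -55, y -75 mm) and at the back an aluminium well block (50 x 170 x 26 mm, centre x +75, y 0) with three vials, tops 100 mm above the table
- dial (a joint): dial angle (rad), growing clockwise seen from above. Detents at -0.6, 0, +0.6 (pointer at the bezel's 3 ticks; 0 points to the warmer's front); starts in the detent at -0.6 or 0, and is to go 0.6 on, into the next. Half way (0.3 on) lies a hump, peak torque 0.07 N m; past it the dial snaps into the next detent when let go. Stops at -0.75 and +0.75
- dial_center (a point): centre of the dial's flat top, on its upright axis, 76 mm above the table. Black cylinder, 92 mm diameter, 28 mm high, knurled rim, too wide to grasp. A fingertip pressed on the top near the rim with 5 to 10 N, or against the rim, turns it by friction when moved along the circle. Yields neither down nor sideways; below it a bezel disc, 120 mm diameter, 3 mm high
- dial_mark (a point): outer part of the pointer line on the dial's top, 40 mm from its axis; turns with the dial
- start_key (a joint): travel of the start key (m): 0 up, 0.005 fully down; springs back when let go
- start_key_top (a point): centre of the top face of the round start key, 26 mm in diameter; pressed straight down, 5 N when fully down (5 mm)
- vial_1: glass vial, 23 mm diameter, 49 mm high, standing upright and loose in the right well (well 20 mm deep); origin at the centre of its underside; leave alone
- vial_2: the same, in the middle well; leave alone
- vial_3: the same, in the left well; leave alone
- plaster_roll: roll of fixing plaster, 52 mm diameter, 25 mm high, loose on the table to the left of the warmer; origin at the centre of its underside; leave alone
- marker: pen, 138 mm long (along its y), 12 mm thick, loose on the table to the right of the warmer; origin at the centre of its underside; leave alone

How it is judged:
By the outcome, as a careful person would: the job done as asked, in the order asked, and still so for the second after the job is handed in, with the robot touching nothing.
It also fails if it takes over 45 s, if anything falls off the work surface, if the arm or the gripper's body presses on something with over 40 N, if the wrist force passes 120 N, or if a joint passes its speed limit or range.

## Working session

There is one attempt and no reset: what is moved stays moved. The work goes in short steps, Python scripts to look and compute and a tool call to move; the robot and the scene stay as the last step left them, time stands still between calls to the robot, and variables do not carry over. Pictures are saved under pics/ and viewed, at most 10 in all, crops included, and the job is handed in when it is done.

Besides the shell and the picture viewer there is one more tool, called after "Request:" as name(argument=value, ...) on one line, values as JSON. servo_tool: Moves the arm, as the interface text tells. Its arguments: {"type":"object","properties":{"plan":{"type":"string"},"grip":{"type":"number"},"grip_force":{"type":"number"}},"required":["plan"]}

```bash
mkdir -p pics; cat > h.py <<'E'
import numpy as np, cv2
from plant import status, eyes, robot
def cam(n,save=None):
    c=eyes.read_camera(n)
    if save: cv2.imwrite(save,c["image"])
    return c
def K(c):
    f=200/np.tan(np.radians(c["fovy"])/2)
    return np.array([[f,0,c["cx"]],[0,f,c["cy"]],[0,0,1]]),np.array([c["k1"],0,0,0,0.])
def world(c,uv,z):
    k,d=K(c);p=cv2.undistortPoints(np.array(uv,float).reshape(-1,1,2),k,d).reshape(-1,2)
    T=c["world_from_camera"];r=np.c_[p,np.ones(len(p))]@T[:3,:3].T;o=T[:3,3]
    return o+r*((z-o[2])/r[:,2])[:,None]
def pix(c,P):
    k,d=K(c);T=np.linalg.inv(c["world_from_camera"])
    return cv2.projectPoints(np.array(P,float).reshape(-1,3),cv2.Rodrigues(T[:3,:3])[0],T[:3,3],k,d)[0].reshape(-1,2)
E
python3 - <<'E'
from h import *
for n in("top","side"):
    c=cam(n,f"pics/{n}0.png");print(n,c["fovy"],c["k1"],c["world_from_camera"].round(3).tolist())
print(status.read_state())
E
```

```text
top 44.19228384757506 -0.10813909117950112 [[0.002, -0.996, 0.084, 0.534], [-1.0, -0.003, -0.01, 0.004], [0.01, -0.084, -0.996, 1.003], [0.0, 0.0, 0.0, 1.0]]
side 50.194034814616465 0.027837860698432106 [[-0.998, -0.027, 0.05, 0.572], [-0.057, 0.539, -0.84, 0.815], [-0.005, -0.842, -0.54, 0.589], [0.0, 0.0, 0.0, 1.0]]
{'t': 0.1, 'q': array([ 1.08158871e+00,  1.31087193e-01,  1.48916732e+00, -2.23046037e-05,
        1.52299023e+00, -8.54225037e-02]), 'dq': array([-0.00078206, -0.00138   , -0.00183735, -0.00140563, -0.00101112,
       -0.00291912]), 'joint_torque': array([ 9.50802823e-04, -5.61339247e+01, -4.93096697e+01,  7.70344469e-02,
        2.89668969e-02, -4.06141373e-05]), 'tool_pos': array([0.23551299, 0.55132139, 0.23469307]), 'orientation': array([-6.29872650e-01, -3.07734487e+00,  2.49828389e-03]), 'force': array([-0.59521641,  0.81452347,  0.76325174]), 'wrist_torque': array([-0.02141447, -0.02374346,  0.02706319]), 'gripper_force': 0.0, 'opening': 0.09300480236597829}
```

View pics/top0.png

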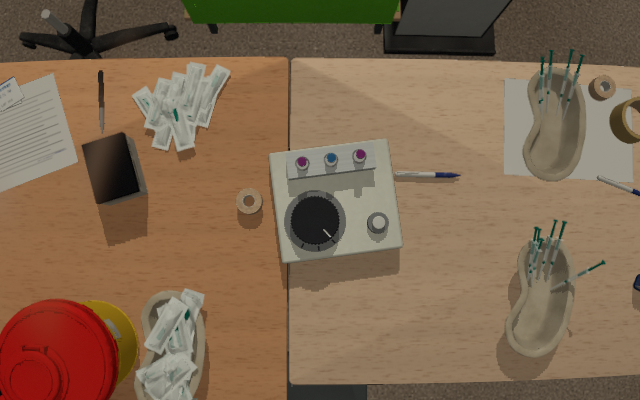

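View pics/side0.png

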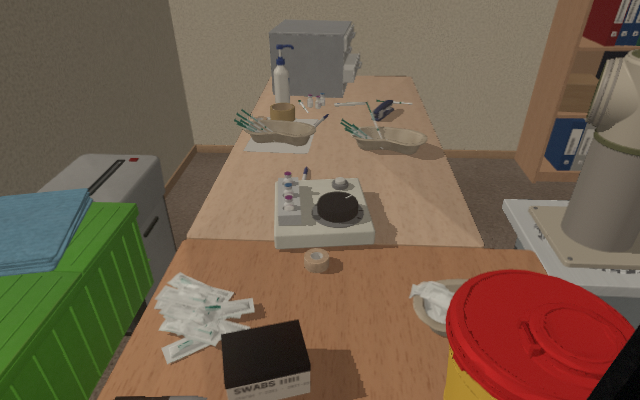

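The top view shows the warmer at about (335,200), the dial at (315,220) with its pointer running to lower right at (330,236), the start key at (377,223) and a red bin at (60,360). The side view agrees. Next I'll enlarge the warmer.

```bash
python3 - <<'E'
from h import *
im=cv2.imread("pics/top0.png")[130:275,260:410]
cv2.imwrite("pics/crop0.png",cv2.resize(im,None,fx=4,fy=4,interpolation=cv2.INTER_CUBIC))
E
```

```text
(no output)
```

View pics/crop0.png

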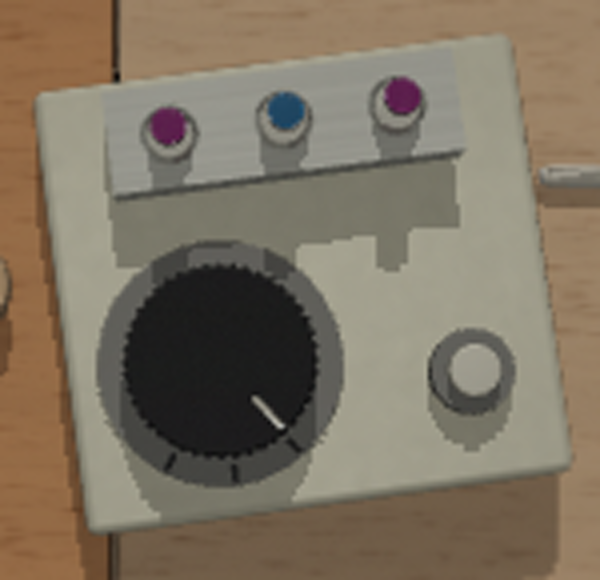

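The crop shows the pointer at the right-hand tick, so the dial is at -0.6 and has to go clockwise, front to left. In crop pixels the dial centre is at (220,361), the mark end at (283,427) and the key at (475,369).

```bash
python3 - <<'E'
from h import *
from scipy.optimize import least_squares
c=cam("top");s=cam("side")
up=lambda l:[((u+.5)/4+260-.5,(v+.5)/4+130-.5) for u,v in l]
C=world(c,up([(38,95),(510,36),(570,465),(92,530)]),.045)
print("corners",C.round(4).tolist(),"edges",[np.linalg.norm(C[i]-C[i-1]).round(4) for i in range(4)])
m=C.mean(0);ax=(C[0]+C[1]-C[2]-C[3]);yaw=np.arctan2(ax[1],ax[0]);R=np.array([[np.cos(yaw),-np.sin(yaw)],[np.sin(yaw),np.cos(yaw)]])
print("ctr",m,"yaw",yaw)
print("pred dial",m[:2]+R@[-.035,.045],"key",m[:2]+R@[-.055,-.075])
D=world(c,up([(220,361),(283,427)]),.076);print("dial",D.round(4).tolist())
v=R.T@(D[1]-D[0])[:2];print("mark r",np.hypot(*v),"angle from front",np.degrees(np.arctan2(v[1],-v[0])))
for z in(.05,.055,.06):print("key",z,world(c,up([(475,369)]),z)[0])
# residual check in side view
P=np.r_[m[:2]+R@[-.035,.045],.076],np.r_[m[:2]+R@[-.055,-.075],.055]
print("side proj",pix(s,P), "side corners",pix(s,C))
f=lambda X:np.r_[(pix(c,X)[0]-[62,350]),(pix(s,X)[0]-[545,322])]
print("bin lid",least_squares(f,[.3,.4,.2]).x, least_squares(f,[.3,.4,.2]).cost)
T=world(c,[(5,350),(118,350)],.2);print(T)
R0=cv2.Rodrigues(status.read_state()["orientation"])[0];print("R0",R0.round(3))
im=s["image"][160:260,250:400];cv2.imwrite("pics/crop1.png",cv2.resize(im,None,fx=5,fy=5,interpolation=cv2.INTER_CUBIC))
E
```

```text
corners [[0.7101, 0.0886, 0.045], [0.7408, -0.1447, 0.045], [0.529, -0.1718, 0.045], [0.4974, 0.0604, 0.045]] edges [np.float64(0.2146), np.float64(0.2353), np.float64(0.2135), np.float64(0.2344)]
ctr [ 0.61936145 -0.04188542  0.045     ] yaw 0.12972867679992553
pred dial [ 0.57883412 -0.00179133] key [ 0.57452599 -0.12337028]
dial [[0.5779, -0.0011, 0.076], [0.547, -0.0308, 0.076]]
mark r 0.04286192506256127 angle from front -36.34630868756239
key 0.05 [ 0.57553927 -0.12497086  0.05      ]
key 0.055 [ 0.57532223 -0.12429339  0.055     ]
key 0.06 [ 0.57510518 -0.12361593  0.06      ]
side proj [[337.20003824 200.55237113]
 [339.74285645 182.02925327]] side corners [[274.48122346 233.76109829]
 [275.67088069 179.76707745]
 [357.29970243 176.61592164]
 [373.994666   228.94395966]]
bin lid [0.3279817  0.43451021 0.17933827] 126.90409969877508
[[0.34983452 0.5203468  0.2       ]
 [0.35762313 0.32055243 0.2       ]]
R0 [[-0.92   0.393 -0.001]
 [ 0.393  0.92  -0.001]
 [ 0.    -0.001 -1.   ]]
```

View pics/crop1.png

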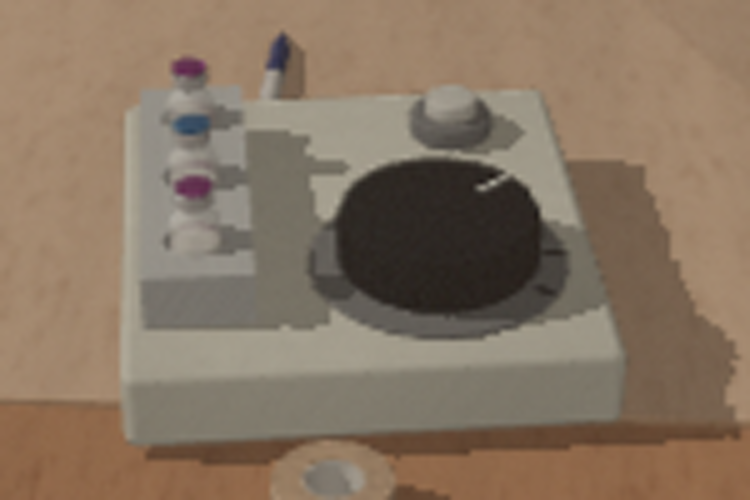

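```bash
cat >> h.py <<'E'
CEN=np.array([.5783,-.0015]);YAW=.13;KEY=np.array([.575,-.124])
def pt(a,r=.034):
    return CEN+r*(np.cos(a)*np.array([-np.cos(YAW),-np.sin(YAW)])+np.sin(a)*np.array([-np.sin(YAW),np.cos(YAW)]))
def rel(P):
    s=status.read_state();R=cv2.Rodrigues(s["orientation"])[0]
    print("t",s["t"],"pos",s["tool_pos"].round(4),"F",s["force"].round(2),"q",s["q"].round(2))
    return ((np.array(P)-s["tool_pos"])@R).round(4)
E
python3 - <<'E'
from h import *
p=pt(-.35);print(p)
print(rel([[.2355,.5513,.34],[p[0],p[1],.34],[p[0],p[1],.14]]))
E
```

```text
[ 0.54814217 -0.01720049]
t 0.2 pos [0.2356 0.5514 0.235 ] F [-0.31  0.17  0.32] q [ 1.08  0.13  1.49  0.    1.52 -0.09]
[[ 0.000e+00 -3.000e-04 -1.050e-01]
 [-5.109e-01 -4.002e-01 -1.046e-01]
 [-5.109e-01 -4.000e-01  9.540e-02]]
```

Request:
servo_tool(plan="0 0 -0.04 0; 0 0 -0.08 0; 0 0 -0.105 0; -0.03 -0.023 -0.105 0; -0.06 -0.047 -0.105 0; -0.09 -0.07 -0.105 0; -0.12 -0.094 -0.105 0; -0.15 -0.117 -0.105 0; -0.18 -0.141 -0.105 0; -0.21 -0.164 -0.105 0; -0.24 -0.188 -0.105 0; -0.27 -0.211 -0.105 0", grip=1, grip_force=15)

```text
t: 1.2
tool_pos: [0.4015, 0.2499, 0.3407]
orientation: [0.63, 3.078, 0.0]
force: [-0.0, -0.4, -0.0]
opening: 0.0181
gripper_force: 0.0
```

Request:
servo_tool(plan="-0.03 -0.023 0 0; -0.06 -0.047 0 0; -0.09 -0.07 0 0; -0.12 -0.094 0 0; -0.15 -0.117 0 0; -0.18 -0.141 0 0; -0.21 -0.164 0 0; -0.225 -0.177 0 0; -0.241 -0.189 0.03 0; -0.241 -0.189 0.07 0; -0.241 -0.189 0.1 0; -0.241 -0.189 0.12 0")

```text
t: 2.2
tool_pos: [0.5468, -0.0173, 0.2163]
orientation: [-0.631, -3.073, 0.001]
force: [-0.3, 0.5, 0.0]
opening: 0.0006
gripper_force: 0.0
```

```bash
python3 - <<'E'
from h import *
p=pt(-.35)
print(rel([[p[0],p[1],.14],[p[0],p[1],.093]]));c=cam("side")
im=c["image"][100:260,240:440];cv2.imwrite("pics/crop2.png",cv2.resize(im,None,fx=3.5,fy=3.5,interpolation=cv2.INTER_CUBIC))
print(status.read_state()["opening"])
E
```

```text
t 2.2 pos [ 0.5468 -0.0173  0.2163] F [-0.27  0.49  0.02] q [-0.13  0.    1.66  0.    1.49 -1.29]
[[-0.0016  0.0007  0.0763]
 [-0.0018  0.0008  0.1233]]
0.0006508728890356604
```

View pics/crop2.png

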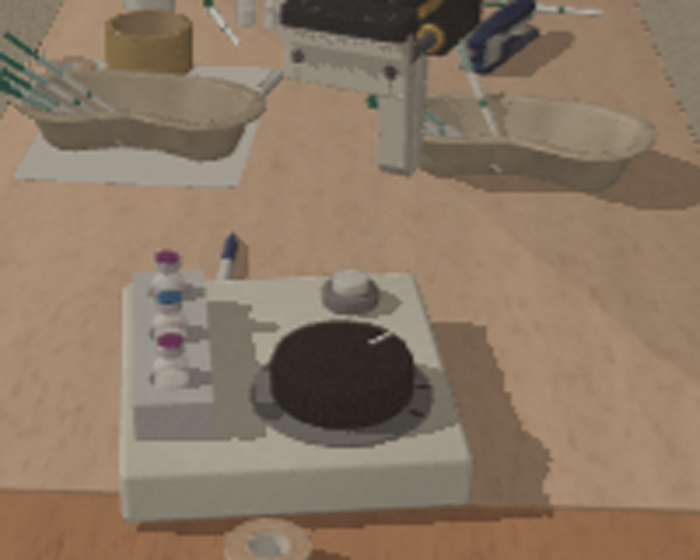

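The closed fingers hang over the front of the dial, with the tip at crop (397,170). The pointer and vials haven't moved, so I'll descend.

Request:
servo_tool(plan="0 0 0.03 0; 0 0 0.06 0; 0 0 0.09 0; 0 0 0.105 0; 0 0 0.113 0; 0 0 0.117 0; 0 0 0.117 0; 0 0 0.117 0")

```text
t: 2.92
tool_pos: [0.5496, -0.0169, 0.1053]
orientation: [0.629, 3.076, 0.0]
force: [0.6, -0.8, -0.4]
opening: 0.0008
gripper_force: 0.0
```

```bash
python3 - <<'E'
from h import *
p=pt(-.35)
print(rel([[p[0],p[1],.093]]))
E
```

```text
t 2.9167 pos [ 0.5496 -0.0169  0.1053] F [ 0.61 -0.83 -0.35] q [-0.12  0.1   1.77 -0.    1.27 -1.29]
[[ 0.0012 -0.0008  0.0123]]
```

Request:
servo_tool(plan="0.001 -0.001 0.006 0; 0.001 -0.001 0.009 0; 0.001 -0.001 0.011 0; 0.001 -0.001 0.012 0; 0.001 -0.001 0.0125 0; 0.001 -0.001 0.013 0; 0.001 -0.001 0.013 0; 0.001 -0.001 0.013 0")

```text
t: 3.58
tool_pos: [0.548, -0.0181, 0.0932]
orientation: [0.63, 3.076, -0.001]
force: [-6.3, -2.3, 16.5]
opening: 0.0002
gripper_force: 8.4
```

Request:
servo_tool(plan="0 0 -0.0004 0; 0 0 -0.0006 0; 0 0 -0.0006 0; 0 0 -0.0006 0")

```text
t: 3.92
tool_pos: [0.548, -0.0179, 0.0932]
orientation: [0.63, 3.076, -0.001]
force: [-5.0, -2.0, 13.0]
opening: 0.0007
gripper_force: 6.1
```

```bash
python3 - <<'E'
from h import *
A=np.linspace(-.35,.35,9);P=np.array([pt(a) for a in A])
R=cv2.Rodrigues(status.read_state()["orientation"])[0]
print(rel([0,0,0]))
print((np.c_[P-P[0],0*A]@R).round(4), np.degrees(A-A[0]).round(1))
E
```

```text
t 3.9167 pos [ 0.548  -0.0179  0.0932] F [-5.04 -2.02 12.98] q [-0.13  0.11  1.78 -0.    1.25 -1.29]
[ 0.5111 -0.1988  0.0922]
[[ 0.      0.      0.    ]
 [ 0.0022  0.002  -0.    ]
 [ 0.0042  0.0042 -0.    ]
 [ 0.0061  0.0065 -0.    ]
 [ 0.0077  0.009  -0.    ]
 [ 0.0091  0.0116 -0.    ]
 [ 0.0103  0.0143 -0.    ]
 [ 0.0112  0.0172 -0.    ]
 [ 0.0119  0.0201 -0.    ]] [ 0.   5.  10.  15.  20.1 25.1 30.1 35.1 40.1]
```

Request:
servo_tool(plan="0 0 -0.0006 0; 0 0 -0.0007 0; 0.0011 0.001 -0.0007 2.5; 0.0022 0.002 -0.0007 5; 0.0032 0.0031 -0.0007 7.5; 0.0042 0.0042 -0.0007 10; 0.0052 0.0053 -0.0007 12.5; 0.0061 0.0065 -0.0007 15; 0.0069 0.0077 -0.0007 17.5; 0.0077 0.009 -0.0007 20; 0.0077 0.009 -0.0007 20")

```text
t: 4.83
tool_pos: [0.5443, -0.006, 0.0932]
orientation: [1.158, 2.919, 0.001]
force: [-2.7, -0.4, 7.0]
opening: 0.0006
gripper_force: 3.7
```

```bash
python3 - <<'E'
from h import *
print(rel([0,0,0])); c=cam("side");t=cam("top")
a=cv2.resize(c["image"][150:230,290:390],None,fx=4,fy=4,interpolation=cv2.INTER_CUBIC)
b=cv2.resize(t["image"][180:260,270:370],None,fx=4,fy=4,interpolation=cv2.INTER_CUBIC)
cv2.imwrite("pics/crop3.png",np.hstack([a,b]))
E
```

```text
t 4.8333 pos [ 0.5443 -0.006   0.0932] F [-2.71 -0.38  7.03] q [-0.11  0.1   1.79  0.    1.25 -0.92]
[ 0.4004 -0.369   0.0923]
```

View pics/crop3.png

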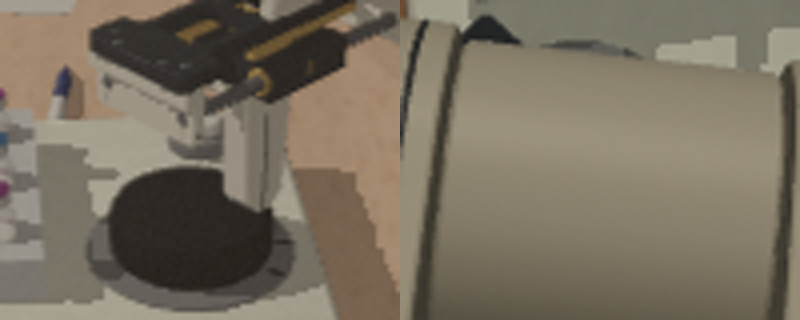

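The fingertip rests on the dial's front rim with the pointer hidden beneath it, at 7 N. I'll continue to about 0.62 rad in total and lift.

```bash
python3 - <<'E'
from h import *
A=np.linspace(0,.27,6);P=np.array([pt(a) for a in A])
R=cv2.Rodrigues(status.read_state()["orientation"])[0]
print((np.c_[P-P[0],0*A]@R).round(4), np.degrees(A).round(1))
E
```

```text
[[ 0.      0.      0.    ]
 [ 0.0014  0.0012 -0.    ]
 [ 0.0027  0.0025 -0.    ]
 [ 0.004   0.0038 -0.    ]
 [ 0.0051  0.0052 -0.    ]
 [ 0.0062  0.0067 -0.    ]] [ 0.   3.1  6.2  9.3 12.4 15.5]
```

Request:
servo_tool(plan="0.0014 0.0012 0.0001 3.1; 0.0027 0.0025 0.0001 6.2; 0.004 0.0038 0.0001 9.3; 0.0051 0.0052 0.0001 12.4; 0.0062 0.0067 0.0001 15.5; 0.0062 0.0067 0.0001 15.5; 0.0062 0.0067 0 15.5")

```text
t: 5.52
tool_pos: [0.5444, 0.0031, 0.0933]
orientation: [1.538, 2.738, 0.001]
force: [-1.8, -0.0, 6.4]
opening: 0.0007
gripper_force: 3.3
```

Request:
servo_tool(plan="0 0 -0.002 0; 0 0 -0.01 0; 0 0 -0.03 0; 0 0 -0.06 0; 0 0 -0.09 0; 0 0 -0.1 0; 0 0 -0.1 0; 0 0 -0.1 0")

```text
t: 6.18
tool_pos: [0.544, 0.003, 0.1922]
orientation: [1.538, 2.738, 0.001]
force: [-0.0, -0.1, 0.2]
opening: 0.0007
gripper_force: 0.0
```

```bash
python3 - <<'E'
from h import *
print(rel([[*KEY,.193],[*KEY,.085]])); c=cam("side")
im=c["image"][150:260,250:400];cv2.imwrite("pics/crop4.png",cv2.resize(im,None,fx=5,fy=5,interpolation=cv2.INTER_CUBIC))
E
```

```text
t 6.1833 pos [0.544  0.003  0.1922] F [-0.02 -0.06  0.22] q [-0.09  0.    1.7   0.    1.44 -0.64]
[[-0.1246 -0.0396 -0.0008]
 [-0.1245 -0.0397  0.1072]]
```

View pics/crop4.png

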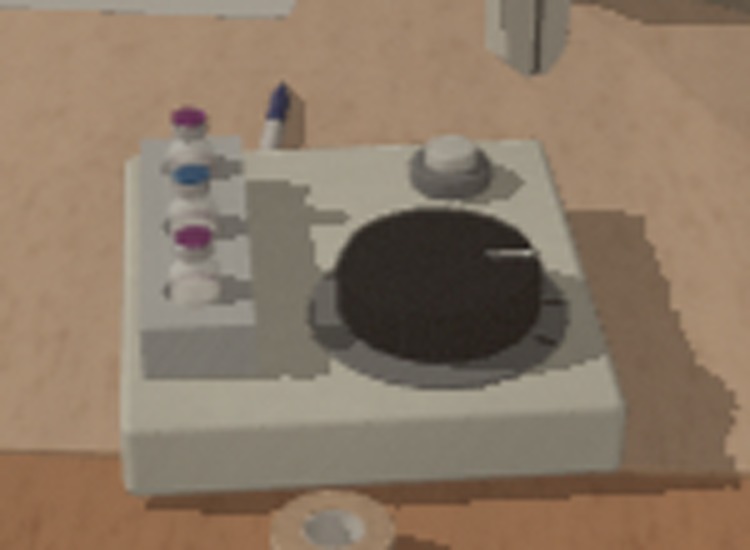

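The pointer now runs from crop (487,253) to (538,253), toward the front. I'll check its angle numerically.

```bash
python3 - <<'E'
from h import *
c=cam("side")
W=world(c,[(487/5+249.6,253/5+149.6),(538/5+249.6,253/5+149.6)],.076)[:,:2]
for v in(W[1]-W[0],W[1]-CEN):
    print(np.hypot(*v),np.arctan2(v@[-np.sin(YAW),np.cos(YAW)],v@[-np.cos(YAW),-np.sin(YAW)]))
for z in(.055,.06,.065):print(z,(pix(c,[[*KEY,z]])[0]-[249.6,149.6])*5)
E
```

```text
0.023019885816738316 0.08071085451786938
0.044712874630143416 0.04011676039314933
0.055 [449.79357211 161.50605006]
0.06 [450.00990434 152.86048444]
0.065 [450.22742796 144.17103529]
```

The dial rests at 0, one click on. Next is the start key.

Request:
servo_tool(plan="-0.03 -0.01 0 0; -0.06 -0.019 0 0; -0.09 -0.029 0 0; -0.115 -0.036 0 0; -0.1245 -0.0396 0.02 0; -0.1245 -0.0396 0.05 0; -0.1245 -0.0396 0.08 0; -0.1245 -0.0396 0.097 0; -0.1245 -0.0396 0.104 0; -0.1245 -0.0396 0.108 0; -0.1245 -0.0396 0.108 0; -0.1245 -0.0396 0.108 0")

```text
t: 7.28
tool_pos: [0.5753, -0.1239, 0.0848]
orientation: [1.537, 2.738, 0.0]
force: [0.5, -0.5, 1.6]
opening: 0.0009
gripper_force: 0.0
```

```bash
python3 - <<'E'
from h import *
print(rel([*KEY,.077]))
E
```

```text
t 7.2833 pos [ 0.5753 -0.1239  0.0848] F [ 0.46 -0.46  1.57] q [-0.3   0.22  1.67  0.    1.25 -0.85]
[ 0.0001 -0.0003  0.0078]
```

Request:
servo_tool(plan="0 0 0.002 0; 0 0 0.004 0; 0 0 0.006 0; 0 0 0.007 0; 0 0 0.008 0; 0 0 0.008 0; 0 0 0.008 0")

```text
t: 7.87
tool_pos: [0.5761, -0.1242, 0.0782]
orientation: [1.537, 2.736, 0.001]
force: [-0.7, 0.6, 11.3]
opening: 0.0005
gripper_force: 5.9
```

Request:
servo_tool(plan="0 0 0.0007 0; 0 0 0.0007 0; 0 0 0.0007 0; 0 0 0.0007 0")

```text
t: 8.2
tool_pos: [0.5762, -0.1242, 0.0781]
orientation: [1.536, 2.736, 0.001]
force: [-3.8, 1.5, 17.1]
opening: 0.0007
gripper_force: 8.2
```

```bash
python3 - <<'E'
from h import *
c=cam("side")
im=c["image"][150:210,300:380];cv2.imwrite("pics/crop5.png",cv2.resize(im,None,fx=8,fy=8,interpolation=cv2.INTER_CUBIC))
E
```

```text
(no output)
```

View pics/crop5.png

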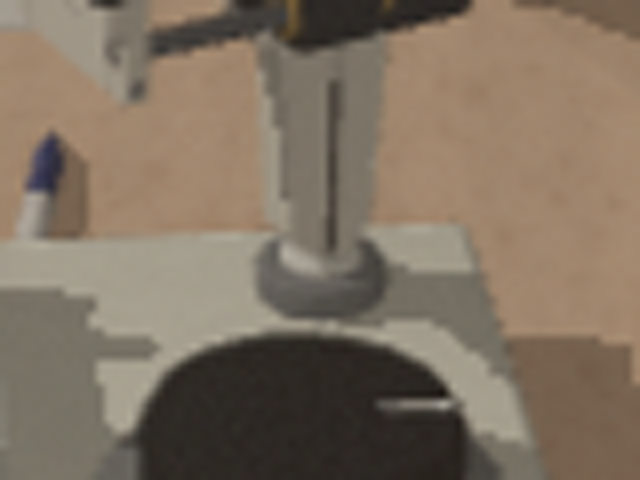

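The tips rest wholly on the key at crop (325,250), inside the collar. Force climbs with no further travel, so the key is fully down. I'll lift off.

Request:
servo_tool(plan="0 0 -0.004 0; 0 0 -0.01 0; 0 0 -0.03 0; 0 0 -0.06 0; 0 0 -0.09 0; 0 0 -0.12 0; 0 0 -0.12 0; 0 0 -0.12 0")

```text
t: 8.92
tool_pos: [0.5758, -0.1242, 0.1978]
orientation: [1.536, 2.736, 0.001]
force: [-0.2, 0.3, -1.2]
opening: 0.0008
gripper_force: 0.0
```

```bash
python3 - <<'E'
from h import *
c=cam("side");print(status.read_state()["force"])
im=c["image"][150:260,250:400];cv2.imwrite("pics/crop6.png",cv2.resize(im,None,fx=5,fy=5,interpolation=cv2.INTER_CUBIC))
E
```

```text
[ 0.10635556 -0.95019321 -0.2838013 ]
```

View pics/crop6.png

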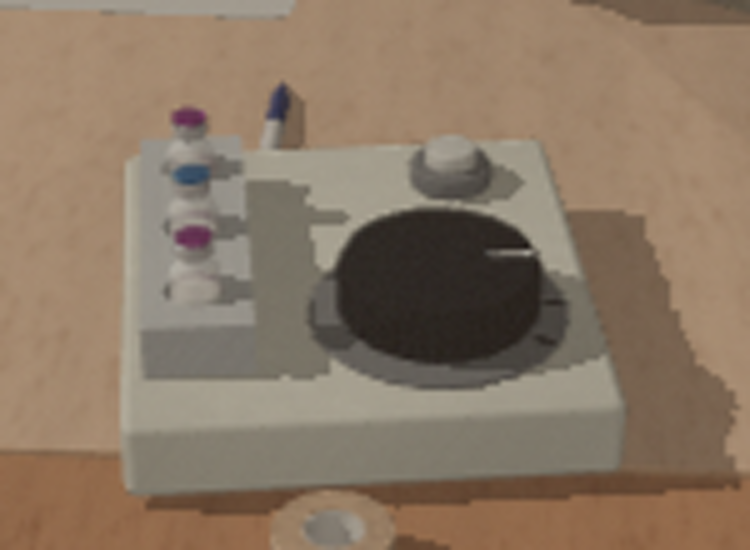

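The key is up again at (452,150), the dial is still at its middle detent, and the vials, roll and marker haven't moved.

```bash
python3 -c "
from h import *
print(robot.close_job())"
```

```text
the job is handed in; nothing more can be done
None
```

I turned the dial one click clockwise, from the -0.6 detent to 0, then pressed the start key fully down and let it come up; the vials, plaster roll and marker stayed where they were, and the job is handed in.

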